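Index the assembly carousel and load the standoff insulator

ROBOT

A 6-joint arm with a two-finger parallel gripper is mounted at the origin on a cart in front of the work surface, level with it; the furniture and walls round the work are solid. World frame = base frame: x ahead of the robot, y to its left, z up, the work surface at z = 0. Lengths are in mm, angles in rad, forces in N, time in s.
With the tool pointing down it reaches from about 325 to 900 mm from the base axis. Payload 6.1 kg.
Tool frame: the origin (TCP) lies at the very end of the fingers, on their centre line; the grasp point (between the pads) lies 19 mm behind it; z points along the fingers, y is the line along which they close (so a half turn about z gives the same grasp; the last joint's range is limited). The gripper opens to 85 mm and grips with 20 to 120 N. Pads are 22 mm wide; open, the fingers measure 114 mm over their backs; the gripper's body (76 mm by 85 mm) begins 54 mm behind the grasp point. The pads swing forward as they close: fully open they stand 13 mm farther back than shut.
Start: joints at [-1.373, 0.22, 1.526, -0, 1.395, -0.126], TCP at [198.85, -592.515, 231.3] pointing down, gripper open.
Joint ranges: [-2.98, 2.98], [-0.91, 2.08], [0.09, 2.57], [-1.24, 4.39], [0.2, 2.65], [-2.68, 2.68]. Speed limits (rad/s): [2.57, 2.57, 3.01, 3.14, 3.14, 3.14].

INTERFACE

Orientations are given as a rotation vector (axis times angle).
In Python, from workcell import ctrl gives the robot as it stands. The module is installed in compiled form; this text tells all that it offers.
- The arm moves only by the shell command python3 -m jog 'ROWS' [FORCE]. ROWS is JSON, a list of rows, each a list of 7 numbers: the shift along the tool's x, y, z in mm, then the turn, a rotation vector about the tool's x, y, z in degrees, then the closure in counts, from 0 (fully open) to 255 (shut). A call has 1 to 8 rows; each row is the pose to reach, as a shift and turn from the pose commanded when the call began, along the tool's axes at that moment; what a row does not reach only later rows make up. A row lasts 1/12 s, in which the tool goes at most 41.7 mm and 7.16 degrees, less where a joint would pass 70% of its speed; a pose out of reach is approached as far as the arm can. A call with a gripper value outside its range is refused whole. The fingers move at their own pace and stop on an object; FORCE is the grip in N (left out, the last holds). Time passes only in rows, so rows that repeat a pose let the fingers close. It gives the time, the measured TCP pose, the force, the opening and the grip force at its end, in the units of the state.
- ctrl.get_obs(): the state, without advancing time (a new reading comes with each control period).
- ctrl.snapshot(name): name is "scene" or "top" or "wrist"; returns a dict with "image" (400x640x3 uint8, red, green, blue), "fx", "fy", "cx", "cy" (pixels), "camera_from_world" (4x4, takes a point from world to camera coordinates). Camera axes: x right, y up, looking along -z (the intrinsics and any distortion apply to the point x, -y, -z); pixel columns grow to the right and rows downward; lengths in mm; the calibration is good to about 2 mm. A picture is of the moment at which its call begins. There is no depth.
- ctrl.sign_off(): hands the job in; it is judged then, once.
The state is a dict: "t": time; "joints": joint angles; "qd": joint speeds; "joint_efforts": joint torques, N m; "tcp_pos": TCP position; "eef_rot": TCP orientation; "wrist_force": force on the tool from outside, world axes, zero at the start; "ft_torque": the same for the moment, N m; "grip_width": finger opening in mm; "grip_force": force on a finger pad.
Only numpy, scipy, OpenCV 4.12 (cv2) and the standard library are available. Lean on these libraries where they do the work, as an engineer would, in place of code of your own. Each camera call takes 0.05 s, during which the arm holds its last target. There are 200 camera calls.

TASK

Turn the small assembly carousel by its grip bar until the wide round nest, the only one the standoff insulator fits, stands at the loading pointer. Then pick up the red standoff insulator and set it down upright in that nest, leaving the nest at the pointer.

Things in the scene. Friction and masses are not known exactly. Their poses are not given: they have to be found in the camera images.
- grip_bar (a point): Black upright grip bar in the middle of the carousel, 46 mm long, 16 thick, 34 tall, on a steel hub. Point: on the vertical turning axis, 12 mm below the bar's top, 64 mm above the table. x axis along the bar (wide nest on its -x side), y across its thickness; turns with the carousel: a grey disc of 210 mm diameter, top 26 mm above the table, turning either way with light friction (0.1 N m).
- wide_nest (a point): Wide round nest on the carousel: aluminium ring, 50 mm inside and 58 mm outside diameter, 7 mm high, its floor the disc's top. Point: centre of its floor, 72 mm from the turning axis. It starts 34 to 70 degrees to one side of the pointer. The other three nests (20 mm round, 22 mm square, 16 x 46 mm oblong; all 7 mm high) are too small for the insulator.
- loading_point (a point): Fixed point at disc-top height, 72 mm from the turning axis, straight inward from the tip of the small dark cone pointer on an aluminium block on the base's tongue, just outside the disc's rim (36 mm tall at most). The wide nest's centre must come here. The base does not move.
- insulator_centre (a point): Centre, half-way up, of the red ribbed standoff insulator, a round part of 31 mm diameter and 35 mm height standing upright and loose on the table; z axis up. A red-and-black ring choke (lying flat, 17 mm high) and a solder spool stand near it and are not needed; a tall fixed chassis stands behind them (x over 0.62 m, y below -0.08 m).
There are look-alikes about, which are no part of the job. What is shaped like the part that bears insulator_centre but blue or pink is not meant.

How it is judged:
By the outcome, as a careful person would: the job done as asked, in the order asked, and still so for the second after the job is handed in, with the robot touching nothing.
It also fails if it takes over 51 s, if anything falls off the work surface, if the arm or the gripper's body presses on something with over 40 N, if the wrist force passes 120 N, or if a joint passes its speed limit or range.

## Working session

There is one attempt and no reset: what is moved stays moved. The work goes in short steps, Python scripts to look and compute and a shell command to move; the robot and the scene stay as the last step left them, time stands still between calls to the robot, and variables do not carry over. Pictures are saved under pics/ and viewed, at most 10 in all, crops included, and the job is handed in when it is done.

```bash
mkdir -p pics; cat > h.py <<'E'
import numpy as np, cv2
from workcell import ctrl
from scipy.spatial.transform import Rotation as R
def snap(n,f):
    s=ctrl.snapshot(n); cv2.imwrite('pics/'+f,s['image'][:,:,::-1]); np.save('pics/'+n+'.npy',s,allow_pickle=True); return s
def load(n): return np.load('pics/'+n+'.npy',allow_pickle=True).item()
def ray(s,u,v,z):
    T=np.array(s['camera_from_world']); d=np.array([(u-s['cx'])/s['fx'],-(v-s['cy'])/s['fy'],-1.])
    o=-T[:3,:3].T@T[:3,3]; w=T[:3,:3].T@d
    return (o+w*(z-o[2])/w[2]).round(1)
def proj(s,p):
    T=np.array(s['camera_from_world']); c=T[:3,:3]@p+T[:3,3]
    return s['cx']+s['fx']*c[0]/-c[2], s['cy']+s['fy']*-c[1]/-c[2]
def tool(p):  # world point -> tool axes shift
    o=ctrl.get_obs(); r=R.from_rotvec(o['eef_rot']); return r.inv().apply(np.array(p)-o['tcp_pos']).round(1)
E
python3 - <<'E'
from h import *
a=snap('top','top1.png'); b=snap('scene','scene1.png')
o=ctrl.get_obs(); print(o); print([k for k in a if k!='image'])
print(R.from_rotvec(o['eef_rot']).as_matrix().round(3))
E
```

```text
{'t': 0.1, 'joints': array([-1.37310222e+00,  2.21155668e-01,  1.52750282e+00,  2.15632196e-05,
        1.39469182e+00, -1.26098316e-01]), 'qd': array([ 0.00063696, -0.00274086, -0.00284806, -0.00080732, -0.00053078,
       -0.00169833]), 'joint_efforts': array([ 8.32573951e-04, -4.98241818e+01, -3.90546620e+01, -1.28852307e-04,
        5.67828320e-03,  9.95272899e-06]), 'tcp_pos': array([ 198.74917268, -591.98375918,  230.30018846]), 'eef_rot': array([-3.09877798e+00, -5.06103898e-01,  6.54561662e-05]), 'wrist_force': array([-0.45054292, -0.97497412, -0.54688493]), 'ft_torque': array([ 0.00311622, -0.00192182,  0.01244962]), 'grip_force': 0.0, 'grip_width': 85.46356554555362}
['fx', 'fy', 'cx', 'cy', 'camera_from_world']
[[ 0.948  0.318 -0.   ]
 [ 0.318 -0.948  0.002]
 [ 0.    -0.002 -1.   ]]
```

View pics/top1.png

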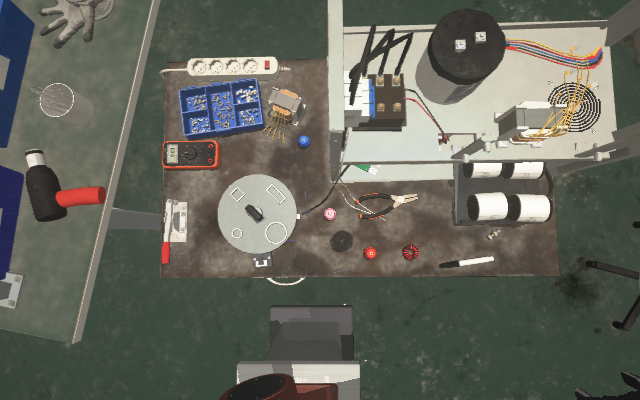

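View pics/scene1.png

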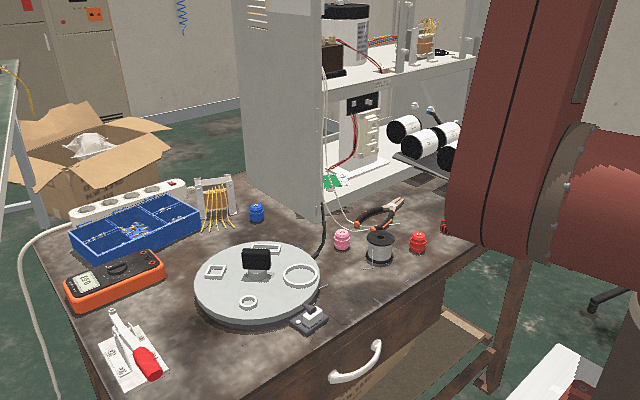

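The top view shows the disc at about (257,213), the bar at (255,213), the wide nest at (276,233), the pointer block at (262,260) and the red insulator at (370,253). The choke is at (410,252) and the spool at (342,241).

```bash
python3 - <<'E'
from h import *
s=load('top'); im=s['image']
print(s['fx'],s['cx'],s['cy'],proj(s,np.array([0,0,0.])))
hsv=cv2.cvtColor(im,cv2.COLOR_RGB2HSV)
m=((hsv[...,0]<8)|(hsv[...,0]>172))&(hsv[...,1]>150)&(hsv[...,2]>90); m=m.astype('u1')
n,_,st,c=cv2.connectedComponentsWithStats(m)
for i in range(1,n):
    if st[i,4]>20 and 330<c[i][0]<430: print('red',st[i],c[i].round(1),ray(s,*c[i],25))
d=((hsv[...,1]<40)&(hsv[...,2]>110)).astype('u1'); r=np.zeros_like(d); r[165:262,205:305]=d[165:262,205:305]
cs=cv2.findContours(r,cv2.RETR_EXTERNAL,cv2.CHAIN_APPROX_NONE)[0]; k=max(cs,key=cv2.contourArea)
e=cv2.fitEllipse(k); print('disc',e,ray(s,*e[0],26))
cv2.imwrite('pics/crop.png',cv2.resize(im[165:275,205:305,::-1],None,fx=5,fy=5,interpolation=cv2.INTER_CUBIC))
for n,u,v,z in [('nest',276,233,33),('block',262,260,30)]: print(n,ray(s,u,v,z))
E
```

```text
360.8320837765752 319.3726274537618 199.52617631837248 (np.float64(297.35904874695177), np.float64(425.13738130288715))
red [410 244   9  14  46] [414.2 250. ] [ 440.9 -303.8   25. ]
red [364 247  13  12 106] [370.  252.4] [ 435.5 -190.9   25. ]
red [403 254   9   6  25] [407.9 256.2] [ 425.2 -287.4   25. ]
disc ((257.1201171875, 215.2157745361328), (78.0964126586914, 84.1332778930664), 177.13050842285156) [534.3 101.1  26. ]
nest [487.5  50.4  33. ]
block [418.6  86.9  30. ]
```

View pics/crop.png

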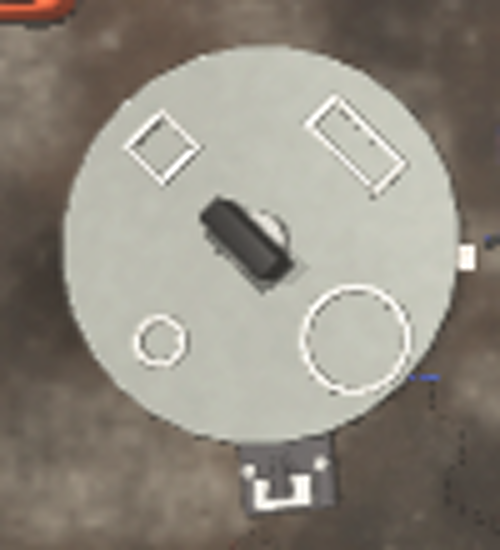

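```bash
python3 - <<'E'
from h import *
s=load('top')
c=ray(s,256.9,213.5,26); n=ray(s,275.8,232.6,33); p=ray(s,261.8,256,30)
print(c,n,p, n-c, np.linalg.norm((n-c)[:2]))
f=lambda v:np.degrees(np.arctan2(v[1],v[0]))
print(f(n-c),f(p-c))
print(tool([c[0],c[1],230]))
E
```

```text
[538.7 101.7  26. ] [488.5  50.9  33. ] [428.8  87.5  30. ] [-50.2 -50.8   7. ] 71.4190450790264
-134.65963303648255 -172.6376955694133
[ 543.  -549.5    1.4]
```

```bash
python3 -m jog '[[30,-30,0,0,0,0,0],[60,-60,0,0,0,0,0],[90,-90,0,0,0,0,0],[120,-120,0,0,0,0,0],[150,-150,0,0,0,0,0],[180,-180,0,0,0,0,0],[210,-210,0,0,0,0,0],[240,-240,0,0,0,0,0]]'; python3 -m jog '[[303,-309,0,0,0,-27,0],[303,-309,0,0,0,-27,0],[303,-309,0,0,0,-27,0],[303,-309,0,0,0,-27,0],[303,-309,0,0,0,-27,0],[303,-309,0,0,0,-27,0],[303,-309,0,0,0,-27,0],[303,-309,0,0,0,-27,0]]'; python3 - <<'E'
from h import *
print(tool([538.7,101.7,180]), ctrl.get_obs()['joints'].round(2))
E
```

```text
t: 0.77
tcp_pos: [347.5, -292.0, 231.0]
eef_rot: [-3.1, -0.506, 0.0]
wrist_force: [0.9, -0.6, 0.8]
grip_width: 85.5
grip_force: 0.0
t: 1.43
tcp_pos: [493.1, 8.0, 231.1]
eef_rot: [2.896, 1.216, -0.0]
wrist_force: [0.7, -1.0, 0.4]
grip_width: 85.6
grip_force: 0.0
[ 98.8 -33.   51.1] [-0.14 -0.1   1.86 -0.    1.38  0.63]
```

```bash
python3 -m jog '[[99,-33,30,0,0,0,0],[99,-33,30,0,0,0,0],[99,-33,30,0,0,0,0],[99,-33,30,0,0,0,0],[99,-33,30,0,0,0,0]]'; python3 - <<'E'
from h import *
snap('wrist','w1.png'); print(tool([538.7,101.7,180]), ctrl.get_obs()['tcp_pos'])
E
```

```text
t: 1.85
tcp_pos: [537.9, 100.8, 199.9]
eef_rot: [-2.894, -1.22, 0.004]
wrist_force: [-0.5, 0.5, 0.7]
grip_width: 85.5
grip_force: 0.0
[ 1.9 -0.9 20.6] [538.05540639  99.77977888 200.5820677 ]
```

View pics/w1.png

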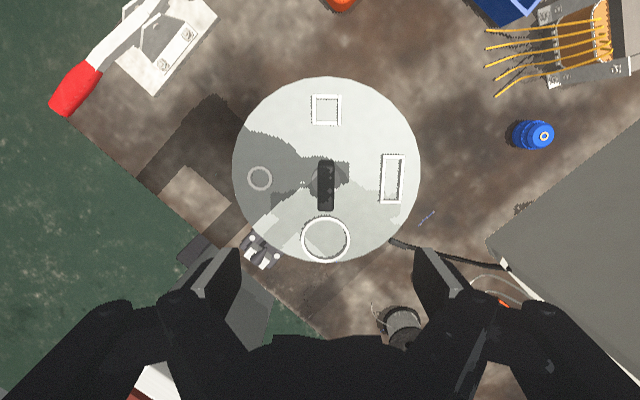

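The wrist view shows the wide nest at (325,240), the bar at (326,186), the 20 mm nest at (260,178), the oblong at (393,178) and the pointer block at about (263,250).

```bash
python3 - <<'E'
from h import *
s=load('wrist'); im=s['image']
n=ray(s,325.5,240,33);q=ray(s,326,109.5,33);r=ray(s,259.7,178.5,33);o=ray(s,393,178.5,33)
print(n,q,r,o,(n+q)/2,(r+o)/2)
v=n-(r+o)/2; print(np.degrees(np.arctan2(v[1],v[0])),np.linalg.norm(v))
cv2.imwrite('pics/c2.png',cv2.resize(im[215:285,225:295,::-1],None,fx=8,fy=8,interpolation=cv2.INTER_CUBIC))
E
```

```text
[491.  53.  33.] [591.4 155.1  33. ] [490.5 154.   33. ] [593.5  53.8  33. ] [541.2  104.05  33.  ] [542.  103.9  33. ]
-135.05622743976454 72.05421569901375
```

View pics/c2.png

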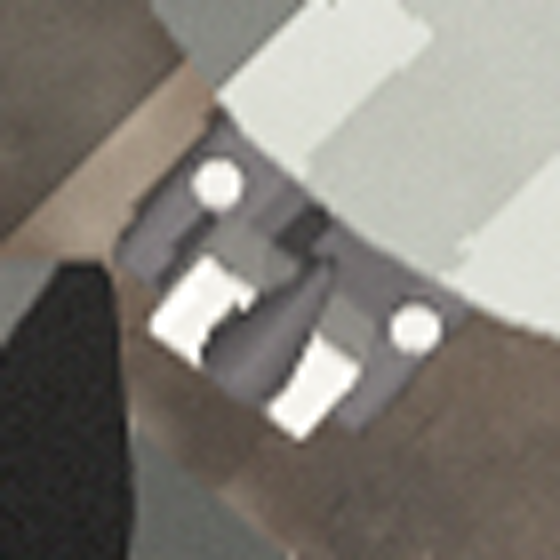

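The cone tip is at about (265.8,247.3) and its screws at (251.7,237.7) and (276.4,255.6).

```bash
python3 - <<'E'
from h import *
s=load('wrist'); t=load('top'); c=np.array([541.6,104,33])
f=lambda v:np.degrees(np.arctan2(v[1],v[0]))
for z in (15,26,36):
    p=ray(s,265.8,247.3,z); print(z,p,f(p-c),np.linalg.norm((p-c)[:2]),proj(t,p))
for z in (5,12):
    a=ray(s,251.7,237.7,z);b=ray(s,276.4,255.6,z); print(a,b,f(b-a)-90,f((a+b)/2-c))
# top view screws
    a=ray(t,205+250.5/5-.5,165+471.5/5-.5,z);b=ray(t,205+321.5/5-.5,165+464/5-.5,z); print(a,b,f(b-a)-90,f((a+b)/2-[538.7,101.7,0]))
print(tool([541,103.5,45]))
E
```

```text
15 [426.1  91.3  15. ] -173.72515220543644 116.19612730207493 (np.float64(261.4170587744678), np.float64(256.68977016742303))
26 [431.6  93.3  26. ] -174.44416235052196 110.51918385511178 (np.float64(259.85268470549516), np.float64(254.8392165022326))
36 [436.6  95.1  36. ] -175.1550813497449 105.37651541021842 (np.float64(258.4070420432696), np.float64(253.12071080726287))
[418.1 110.6   5. ] [422.2  72.2   5. ] -173.90557074247022 -174.0769591385592
[420.  111.3   5. ] [423.7  73.6   5. ] -174.39475753352784 -175.4738292723918
[421.7 111.4  12. ] [425.7  73.8  12. ] -173.9275435927923 -174.47711917821184
[420.5 109.8  12. ] [424.2  72.4  12. ] -174.35008545195518 -174.79447113124456
[  5.   -0.4 155.6]
```

```bash
python3 -m jog '[[2,0,40,0,0,0,0],[4,0,80,0,0,0,0],[4,0,115,0,0,0,60],[4,0,140,0,0,0,120],[4,0,153,0,0,0,120],[4,0,153,0,0,0,120]]' 40;  python3 -m jog '[[0,0,0,0,0,0,255],[0,0,0,0,0,0,255],[0,0,0,0,0,0,255],[0,0,0,0,0,0,255],[0,0,0,0,0,0,255],[0,0,0,0,0,0,255]]' 40
```

```text
t: 2.4
tcp_pos: [538.8, 101.1, 45.5]
eef_rot: [-2.896, -1.213, 0.009]
wrist_force: [-1.0, 0.3, -1.0]
grip_width: 45.7
grip_force: 0.0
t: 2.9
tcp_pos: [540.1, 104.8, 50.8]
eef_rot: [-2.893, -1.214, 0.001]
wrist_force: [-11.4, 9.1, 8.5]
grip_width: 15.5
grip_force: 41.5
```

```bash
python3 -m jog '[[0,-2,0,0,0,3,255],[0,-2,0,0,0,8,255],[0,-2,0,0,0,14,255],[0,-2,0,0,0,20,255],[0,-2,0,0,0,26,255],[0,-2,0,0,0,32,255],[0,-2,0,0,0,37,255],[0,-2,0,0,0,39,255]]';  python3 -m jog '[[0,0,0,0,0,0,255],[0,0,0,0,0,0,255],[0,0,0,0,0,0,255]]'; python3 - <<'E'
from h import *
M=R.from_rotvec(ctrl.get_obs()['eef_rot']).as_matrix(); print(np.degrees(np.arctan2(M[1,0],M[0,0])))
E
```

```text
t: 3.57
tcp_pos: [540.6, 104.0, 50.8]
eef_rot: [-3.137, -0.173, -0.002]
wrist_force: [-5.2, 0.4, 2.8]
grip_width: 15.7
grip_force: 40.7
t: 3.82
tcp_pos: [540.6, 104.0, 50.8]
eef_rot: [-3.136, -0.181, -0.002]
wrist_force: [-5.9, -0.3, 6.1]
grip_width: 15.4
grip_force: 41.1
6.594638330414353
```

```bash
python3 -m jog '[[0,0,0,0,0,0,100],[0,0,0,0,0,0,100],[0,0,0,0,0,0,100],[0,0,-40,0,0,0,0],[0,0,-80,0,0,0,0],[0,0,-120,0,0,0,0],[0,0,-150,0,0,0,0],[0,0,-150,0,0,0,0]]'; python3 -m jog '[[0,0,0,0,0,0,0],[0,0,0,0,0,0,0]]';python3 - <<'E'
from h import *
s=snap('wrist','w2.png'); cv2.imwrite('pics/c3.png',cv2.resize(s['image'][60:310,200:450,::-1],None,fx=2.4,fy=2.4,interpolation=cv2.INTER_CUBIC))
E
```

```text
t: 4.48
tcp_pos: [545.0, 104.1, 207.5]
eef_rot: [3.136, 0.18, 0.023]
wrist_force: [0.9, 0.1, 0.4]
grip_width: 85.7
grip_force: 0.0
t: 4.65
tcp_pos: [540.0, 103.8, 198.2]
eef_rot: [3.136, 0.18, 0.001]
wrist_force: [-0.8, -0.5, -0.2]
grip_width: 85.9
grip_force: 0.0
```

View pics/c3.png

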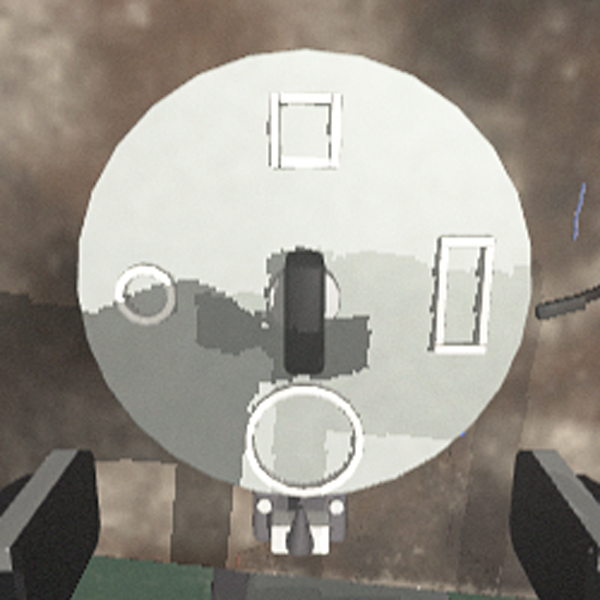

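The wide nest (304,438) now stands below the axis (304,295), in line with the pointer. The cone and the midpoint of the screws are at x≈301.

```bash
python3 - <<'E'
from h import *
s=load('wrist'); g=lambda x,y,z: ray(s,200+(x+.5)/2.4-.5,60+(y+.5)/2.4-.5,z)
f=lambda v:np.degrees(np.arctan2(v[1],v[0]))
n=g(304.5,438,33);q=g(305,130,33);a=g(146,295,33);b=g(463,294,33); c=(a+b)/2
print(n,c,(n+q)/2,f(n-c),f(n-q))
a=g(264.5,507,10);b=g(338,507,10); print(f(b-a)-90,f((a+b)/2-c)); p=g(300.5,500,28); print(p,f(p-c))
k=load('top'); i=ray(k,370,252.4,25); print(i, tool([i[0],i[1],150]))
E
```

```text
[472.4  95.8  33. ] [542.  103.8  33. ] [542.4  103.75  33.  ] -173.4430535018366 -173.52059940779577
-173.33334010909863 -174.2491094775714
[436.6  93.6  28. ] -174.47245984834382
[ 435.6 -191.    25. ] [-136.6  281.    47.4]
```

```bash
python3 -m jog '[[-17,35,0,0,0,-6,0],[-34,70,0,0,0,-12,0],[-51,105,0,0,0,-18,0],[-68,140,0,0,0,-25,0],[-85,175,0,0,0,-32,0],[-102,210,0,0,0,-38,0],[-119,245,0,0,0,-44,0],[-137,281,10,0,0,-50,0]]'; python3 -m jog '[[0,0,0,0,0,0,0],[0,0,0,0,0,0,0],[0,0,0,0,0,0,0]]';python3 - <<'E'
from h import *
s=snap('wrist','w3.png'); print(tool([435.6,-191,15]))
im=s['image'];hsv=cv2.cvtColor(im,cv2.COLOR_RGB2HSV)
m=(((hsv[...,0]<8)|(hsv[...,0]>172))&(hsv[...,1]>150)&(hsv[...,2]>70)).astype('u1')
n,_,st,c=cv2.connectedComponentsWithStats(m)
for i in range(1,n):
    if st[i,4]>80: print(st[i],c[i].round(1),ray(s,*c[i],20))
print(proj(s,np.array([435.6,-191,17])))
E
```

```text
t: 5.37
tcp_pos: [440.9, -176.6, 190.8]
eef_rot: [-2.774, -1.474, 0.001]
wrist_force: [1.1, -0.3, 0.4]
grip_width: 85.7
grip_force: 0.0
t: 5.62
tcp_pos: [441.2, -174.7, 190.1]
eef_rot: [-2.778, -1.461, 0.002]
wrist_force: [0.1, 0.3, 0.3]
grip_width: 85.3
grip_force: 0.0
[-17.3   4.8 175.5]
[611  35  10  61 152] [613.5  64.1] [ 740.5 -236.1   20. ]
[317 181  28  31 615] [330.1 195.6] [ 436.9 -189.6   20. ]
[362 245  18  29 213] [369.8 260.7] [ 430.6 -282.3   20. ]
[375 251  22  29 253] [386.6 266.6] [ 442.9 -300.1   20. ]
(np.float64(329.7897386382156), np.float64(196.50545472336373))
```

View pics/w3.png

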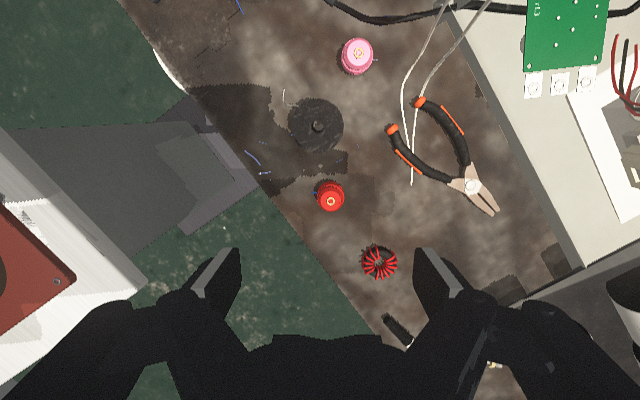

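The red insulator is alone at (330,196), which agrees with the top view. The spool, the choke and the pliers are clear of a half-open gripper.

```bash
python3 -m jog '[[-17,4,0,0,0,0,100],[-17,4,40,0,0,0,100],[-17,4,80,0,0,0,100],[-17,4,120,0,0,0,100],[-17,4,150,0,0,0,100],[-17,4,170,0,0,0,100],[-17,4,181,0,0,0,100],[-17,4,181,0,0,0,100]]' 30; python3 -m jog '[[0,0,0,0,0,0,100],[0,0,0,0,0,0,255],[0,0,0,0,0,0,255],[0,0,0,0,0,0,255],[0,0,0,0,0,0,255],[0,0,0,0,0,0,255]]' 30
```

```text
t: 6.33
tcp_pos: [434.1, -189.1, 7.9]
eef_rot: [-2.773, -1.466, 0.004]
wrist_force: [-0.2, 1.0, 0.2]
grip_width: 51.5
grip_force: 0.0
t: 6.83
tcp_pos: [437.4, -192.3, 12.5]
eef_rot: [2.776, 1.464, 0.004]
wrist_force: [0.5, 1.9, 6.9]
grip_width: 29.8
grip_force: 29.9
```

```bash
python3 -m jog '[[0,0,-20,0,0,0,255],[0,0,-50,0,0,0,255],[0,0,-85,0,0,0,255],[0,0,-120,0,0,0,255],[0,0,-140,0,0,0,255],[0,0,-140,0,0,0,255],[0,0,-140,0,0,0,255]]'; python3 - <<'E'
from h import *
o=ctrl.get_obs(); print(o['grip_width'],o['tcp_pos'],tool([470.5,95.6,150]))
E
```

```text
t: 7.42
tcp_pos: [436.7, -192.3, 152.5]
eef_rot: [2.775, 1.464, 0.003]
wrist_force: [-0.4, -0.5, -1.1]
grip_width: 29.4
grip_force: 29.9
29.43580432800404 [ 436.67028258 -192.27496149  152.45391879] [ 256.7 -134.6    1.9]
```

```bash
python3 -m jog '[[26,-13,0,0,0,6,255],[55,-29,0,0,0,12,255],[85,-45,0,0,0,18,255],[115,-60,0,0,0,25,255],[147,-77,0,0,0,32,255],[180,-94,0,0,0,38,255],[213,-111,0,0,0,44,255],[243,-127,0,0,0,50,255]]'; python3 -m jog '[[0,0,0,0,0,0,255],[0,0,0,0,0,0,255],[0,0,0,0,0,0,255],[0,0,0,0,0,0,255]]'; python3 - <<'E'
from h import *
o=ctrl.get_obs(); print(tool([470.5,95.6,38]))
s=snap('wrist','w4.png')
E
```

```text
t: 8.08
tcp_pos: [466.0, 75.7, 148.6]
eef_rot: [-3.137, -0.173, 0.005]
wrist_force: [0.0, -0.9, -0.8]
grip_width: 29.8
grip_force: 29.9
t: 8.42
tcp_pos: [466.8, 73.1, 149.5]
eef_rot: [3.136, 0.182, -0.003]
wrist_force: [0.2, -0.3, -0.7]
grip_width: 30.2
grip_force: 30.0
[  6.5 -21.9 111.5]
```

View pics/w4.png

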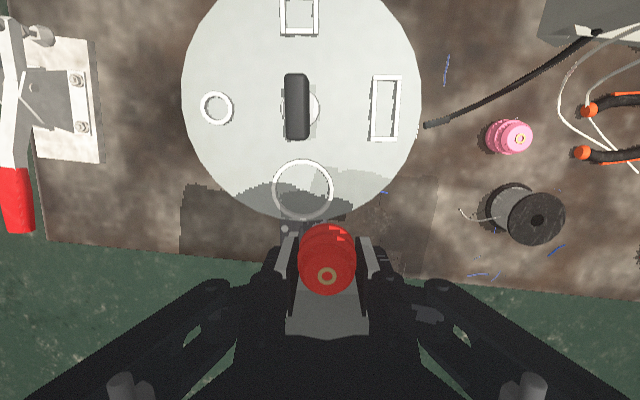

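The insulator is held upright in the gripper at (327,260). The empty wide nest is at (303,190).

```bash
python3 -m jog '[[6.5,-22,0,0,0,0,255],[6.5,-22,30,0,0,0,255],[6.5,-22,60,0,0,0,255],[6.5,-22,85,0,0,0,255],[6.5,-22,98,0,0,0,255],[6.5,-22,105,0,0,0,255],[6.5,-22,105,0,0,0,255],[6.5,-22,105,0,0,0,255]]'; python3 -m jog '[[0,0,2,0,0,0,255],[0,0,3.5,0,0,0,255],[0,0,3.5,0,0,0,255],[0,0,3.5,0,0,0,255]]'; python3 - <<'E'
from h import *
s=snap('scene','s2.png'); snap('wrist','w5.png')
cv2.imwrite('pics/c4.png',cv2.resize(s['image'][200:350,170:370,::-1],None,fx=4,fy=4))
print(tool([470.5,95.6,38.5]))
E
```

```text
t: 9.13
tcp_pos: [471.8, 96.0, 45.9]
eef_rot: [3.136, 0.18, 0.0]
wrist_force: [-0.0, -0.3, -0.6]
grip_width: 29.8
grip_force: 30.1
t: 9.47
tcp_pos: [471.9, 96.7, 42.7]
eef_rot: [3.136, 0.182, 0.002]
wrist_force: [0.1, 1.1, -0.5]
grip_width: 29.8
grip_force: 30.1
[-1.3  1.   3.9]
```

View pics/c4.png

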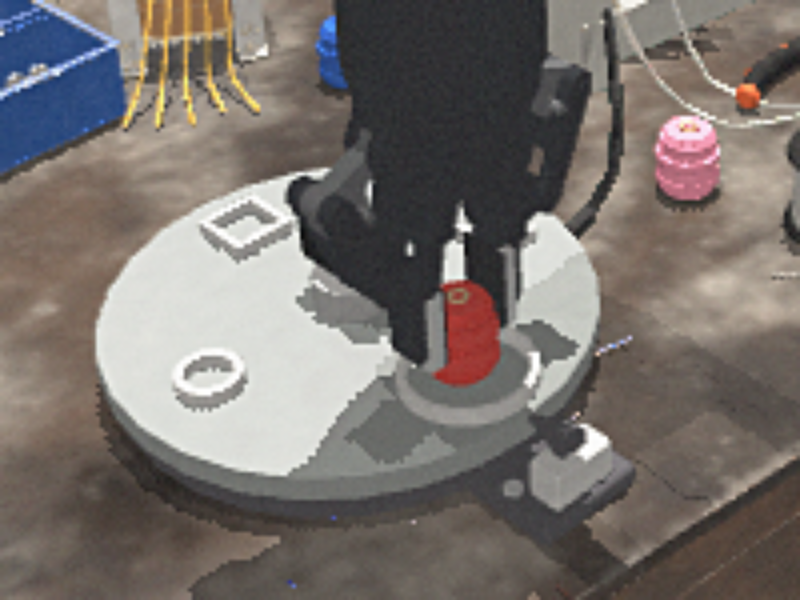

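The insulator, with its base at about (465,380), is inside the ring and just above its floor. I'll lower the last 4 mm, feeling for contact.

```bash
python3 -m jog '[[-1,0,1.5,0,0,0,255],[-1,0,3,0,0,0,255],[-1,0,3,0,0,0,255],[-1,0,3,0,0,0,255]]';  python3 -m jog '[[0,0,1,0,0,0,255],[0,0,1,0,0,0,255],[0,0,1,0,0,0,255]]'
```

```text
t: 9.9
tcp_pos: [470.2, 96.6, 38.8]
eef_rot: [-3.136, -0.182, 0.001]
wrist_force: [-0.4, 0.8, -0.4]
grip_width: 30.0
grip_force: 30.1
t: 10.15
tcp_pos: [470.4, 96.6, 38.5]
eef_rot: [3.136, 0.182, -0.0]
wrist_force: [-2.7, 0.1, 5.2]
grip_width: 30.1
grip_force: 30.6
```

```bash
python3 -m jog '[[0,0,0,0,0,0,110],[0,0,0,0,0,0,110],[0,0,0,0,0,0,110],[0,0,0,0,0,0,110],[0,0,-15,0,0,0,110],[0,0,-45,0,0,0,110],[0,0,-80,0,0,0,110],[0,0,-110,0,0,0,110]]';  python3 -m jog '[[-50,30,0,0,0,0,0],[-50,60,0,0,0,0,0],[-50,100,0,0,0,0,0],[-50,140,-40,0,0,0,0],[-50,140,-40,0,0,0,0],[-50,140,-40,0,0,0,0]]'; python3 - <<'E'
from h import *
s=snap('scene','s3.png'); t=snap('top','t3.png')
z=lambda a:cv2.resize(a,(400,300),interpolation=cv2.INTER_CUBIC)
cv2.imwrite('pics/c5.png',np.hstack([z(s['image'][200:350,170:370,::-1]),z(t['image'][175:275,190:323,::-1])]))
E
```

```text
t: 10.82
tcp_pos: [470.1, 96.6, 149.4]
eef_rot: [3.136, 0.182, -0.001]
wrist_force: [0.4, -0.0, -0.2]
grip_width: 48.6
grip_force: 0.0
t: 11.32
tcp_pos: [439.2, -50.9, 191.4]
eef_rot: [3.134, 0.176, 0.01]
wrist_force: [0.9, 0.6, -0.6]
grip_width: 85.1
grip_force: 0.0
```

View pics/c5.png

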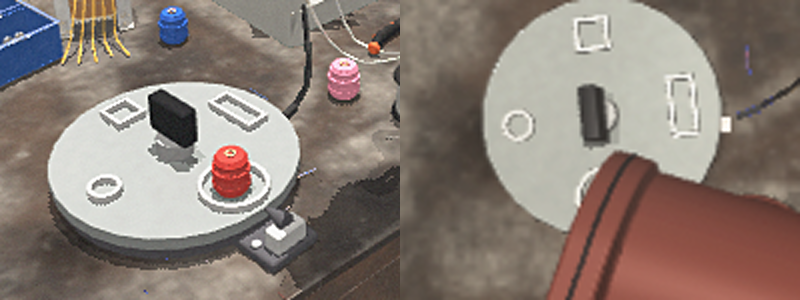

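The insulator stands upright in the wide nest at (232,172), with the pointer directly outside it, and the gripper is clear.

```bash
python3 -c "
from workcell import ctrl
print(ctrl.sign_off())"
```

```text
the job is handed in; nothing more can be done
None
```

I turned the carousel so the wide nest stands at the pointer (about 1 mm off by measurement), set the red insulator upright in it, and handed the job in at about 11 s.

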